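# Swing the pegboard's LED arm one hole towards the ring bowl

### The arm

A 6-joint arm with a two-finger parallel gripper is mounted at the origin on the work surface. World frame = base frame: x ahead of the robot, y to its left, z up, the work surface at z = 0. Lengths are in m, angles in rad, forces in N, time in s.
With the tool pointing down it reaches from about 0.25 to 0.85 m from the base axis. Payload 12.5 kg.
Tool frame: the origin (TCP) lies at the very end of the fingers, on their centre line; the grasp point (between the pads) lies 19 mm behind it; z points along the fingers, y is the line along which they close (so a half turn about z gives the same grasp; the last joint's range is limited). The gripper opens to 93 mm and grips with 3 to 60 N. Pads are 15 mm wide; open, the fingers measure 128 mm over their backs; the gripper's body (75 mm by 188 mm) begins 65 mm behind the grasp point.
Start: joints at [-1.33, 0.351, 1.652, -0, 1.139, -0.085], TCP at [0.176, -0.521, 0.219] pointing down, gripper open.
Joint ranges: [-2.75, 2.75], [-0.79, 2.1], [0.01, 2.65], [-1.57, 4.71], [0.07, 3.14], [-2.87, 2.87]. Speed limits (rad/s): [2.22, 2.22, 2.79, 3.14, 3.14, 3.14].

### API

Orientations are given as a unit quaternion [x, y, z, w].
In Python, from workcell import robot gives the robot as it stands. The module is installed in compiled form; this text tells all that it offers.
- The arm moves only by the tool apply_moves, never from a script. Its arguments are lists of equal length, an entry for each row: "linear": the shift along the tool's x, y, z in mm, a list of three; "delta_rot": the turn, a rotation vector about the tool's x, y, z in degrees, a list of three; "claw": the finger opening in mm, from 0 to 93. In form: {"linear": [[x, y, z], ...], "delta_rot": [[rx, ry, rz], ...], "claw": [claw, ...]}. A call has 1 to 5 rows; each row shifts and turns the commanded pose from where the row before left it, along the tool's axes as they then stand; what a row does not reach is not made up. A row lasts 1/8 s, in which the tool goes at most 62.5 mm and 10.7 degrees, less where a joint would pass 70% of its speed; a pose out of reach is approached as far as the arm can. A call is refused whole if a number of a shift passes 62.5 or a number of a turn 10.7, either way. A call with a gripper value outside its range is refused whole. The fingers move at their own pace and stop on an object; "squeeze" is the grip in N (left out, the last holds). Time passes only in rows, so rows that do not move let the fingers close. It gives the time, the measured TCP pose, the force, the opening and the grip force at its end, in the units of the state.
- robot.observe(): the state, without advancing time (a new reading comes with each control period).
- robot.grab_frame(name): name is "scene" or "top" or "wrist"; returns the picture (384x512x3 uint8, red, green, blue); there is no depth.
- robot.get_calibration(name): a dict with "fx", "fy", "cx", "cy" (pixels), "R" (3x3) and "t" (3): a world point X has camera coordinates R X + t. Camera axes: x right, y down, z forward; pixel columns grow to the right and rows downward; lengths in m; the calibration is good to about 2 mm. A picture is of the moment at which its call begins: read the wrist's pose just before it. get_calibration takes no time and is no camera call; for the wrist camera it gives the pose at the moment of the call.
- robot.job_done(): hands the job in; it is judged then, once.
Trained networks look in the newest picture that a camera, given by its name, has taken for a name from the list of things; names that differ only in an ending like _2 or _b are one class to them, and where a whole thing is asked for, a point or a joint stands for the part that bears it (a point fixed in the world has none). Each returns a list of dicts, best first, with "p" (0 to 1); they miss things now and then, are a little off and sometimes report something else, mostly with a low value. They report only what shows in the picture. A call takes as long as a camera call.
- robot.regions_of(camera, thing): "pixels" (384x512 bool, what is visible of it) and "rect" ([left, top, right, bottom] in pixels, round what is visible of it).
The state is a dict: "time_s": time; "qpos": joint angles; "qd": joint speeds; "effort": joint torques, N m; "ee_pos": TCP position; "orientation": TCP orientation; "force": force on the tool from outside, world axes, zero at the start; "moment": the same for the moment, N m; "gripper_width": finger opening in m; "grasp_force": force on a finger pad.
Only numpy, scipy, OpenCV 4.12 (cv2) and the standard library are available. Lean on these libraries where they do the work, as an engineer would, in place of code of your own. Each camera call takes 0.05 s, during which the arm holds its last target. There are 200 camera calls.

### The job

Swing the LED arm of the hallway pegboard one hole towards the glass ring bowl, so that its light falls on it: hook a fingertip through the pull ring of the arm's spring index pin, lift the pin out of its hole, swing the arm round and let the pin drop fully home in the next hole, then take your finger out and leave everything clear. Do not grip or wrench the ring, and leave the toggle switch and all the things on the shelf as they are.

Things in the scene. Friction and masses are not known exactly. Their poses are not given: they have to be found in the camera images.
- station: fixed cherry pegboard, 600 wide (its y), 204 high, 18 thick, facing the robot along its own -x. Origin on the shelf, at the middle of the board's front face; z up. In front of it a bracket holds a level steel plate with index holes, and on this turns the LED arm. Dowels, hung ice scraper, shoehorn, keys, opener and switch stand out up to 55 from the board, all 80 or more to the side.
- pivot (a point): point on the upright pivot axis of the LED arm at the height of the index plate's top (124 above the shelf), 50 in front of the board (station x -50, y 0). The plate, 8 thick, reaches 123 from the pivot; its five 12 mm holes lie on a circle of radius 105 about it, 20 degrees (37 mm of arc) apart, the middle one straight out from the board. The pivot's cap is 156 high.
- led_arm (a joint): angle of the LED arm about its pivot (rad): 0 straight out from the board (station's -x), pin in the middle hole, where it always starts (0.01 of play); positive swings its free end to the station's +y, negative to -y. Next holes at +0.349 and -0.349, the last at +-0.698. With the pin out it turns with slight friction (about 0.7 N at the ring) and stays where it is left.
- led_end (a point): free end of the LED arm, on its top face (136 above the shelf), 295 from the pivot. The arm is a level aluminium bar, 30 wide, with the LED strip under its outer half (underside 114 above the shelf).
- index_pin (a joint): lift of the spring index pin (m): 0 home in a hole, stop at 0.022. The 10 mm pin reaches 10 deep into the plate: the arm is free only when it is lifted over 0.010. Let go between two holes it rides on the plate at 0.010 and snaps home when a hole comes under it (1 mm of play all round). The spring and weight push down with about 5 N at 0, 7 N at 0.010, 9 N at 0.022.
- pin_tip (a point): rounded lower tip of the index pin, 105 from the pivot; 114 above the shelf when home, over 124 when free of the plate. The foot of the pull ring (173 high) sits on the pin straight above; between ring and arm stand a 9 mm stem and a 28 wide bush, 162 high.
- pull_ring: steel pull ring, rigid on the pin: 46 inside, 60 outside, wire 7. Origin at its centre, 92 from the pivot over the arm, 199 above the shelf with the pin home; rises with the pin. It leans 30 degrees from upright, top towards the board: its x axis (axis of the opening) runs along the arm to the board, 30 degrees downwards. A finger sloping down and away from the robot passes through.
- ring_bowl: glass ring bowl: round, 100 across, rim 34 high, with a 70 high glass cone in its middle, two finger rings on it. Loose, 0.28 kg. Origin at the centre of its underside. It stands about 230 from the pivot, 20 degrees to one side of the arm (station's +y or -y): this side is the way to swing.
- coin_tray: square cherry wood tray, 95 x 95 x 24, loose, on the other side of the arm. Origin at the centre of its underside.
- car_key: black car key, 68 x 36 x 16, loose on the shelf; origin at the centre of its underside, long side along x
- glasses_case: grey glasses case, 155 x 60 x 40, loose; origin at the centre of its underside, long side along x
- balm_tin: flat round aluminium tin, 52 across, 18 high, loose; origin at the centre of its underside
- clothes_brush: wooden clothes brush, 150 x 48 x 32, loose; origin at the centre of its underside, long side along x
- led_switch (a joint): angle of the small toggle switch on the board (rad), 0 as found; to be left alone

How it is judged:
By the outcome, as a careful person would: the job done as asked, in the order asked, and still so for the second after the job is handed in, with the robot touching nothing.
It also fails if it takes over 45 s, if anything falls off the work surface, if the arm or the gripper's body presses on something with over 40 N, if the wrist force passes 120 N, or if a joint passes its speed limit or range.

## Working session

There is one attempt and no reset: what is moved stays moved. The work goes in short steps, Python scripts to look and compute and a tool call to move; the robot and the scene stay as the last step left them, time stands still between calls to the robot, and variables do not carry over. Pictures are saved under pics/ and viewed, at most 10 in all, crops included, and the job is handed in when it is done.

Besides the shell and the picture viewer there is one more tool, called by a JSON object that holds its "api" and its "payload". apply_moves: Moves the arm, as the interface text tells. Its arguments: {"type":"object","properties":{"linear":{"type":"array","items":{"type":"array","items":{"type":"number"}}},"delta_rot":{"type":"array","items":{"type":"array","items":{"type":"number"}}},"claw":{"type":"array","items":{"type":"number"}},"squeeze":{"type":"number"}},"required":["linear","delta_rot","claw"]}

```bash
mkdir -p pics; cat > h.py <<'E'
import numpy as np, cv2
from scipy.spatial.transform import Rotation as Ro
from workcell import robot
def cal(n):
    c=robot.get_calibration(n); return c,np.array(c["R"]),np.array(c["t"])
def proj(c,X):
    R=np.array(c["R"]);p=R@np.asarray(X)+np.array(c["t"]);return np.array([c["fx"]*p[0]/p[2]+c["cx"],c["fy"]*p[1]/p[2]+c["cy"]])
def onplane(c,uv,z):
    R=np.array(c["R"]);t=np.array(c["t"]);d=R.T@np.array([(uv[0]-c["cx"])/c["fx"],(uv[1]-c["cy"])/c["fy"],1.]);o=-R.T@t
    return o+d*(z-o[2])/d[2]
def save(n,f): cv2.imwrite(f,cv2.cvtColor(f_,cv2.COLOR_RGB2BGR)) if False else cv2.imwrite(f,cv2.cvtColor(robot.grab_frame(n),cv2.COLOR_RGB2BGR))
E
python3 - <<'E'
from h import *
for n in("scene","top"):
    save(n,f"pics/{n}0.png"); c=robot.get_calibration(n); print(n,c)
    for th in("pull_ring","ring_bowl","coin_tray","led_arm","pivot","station"):
        try:
            for r in robot.regions_of(n,th)[:2]:
                m=r["pixels"]; ys,xs=np.nonzero(m); print(th,round(r["p"],2),np.round(r["rect"]),xs.mean().round(1),ys.mean().round(1),len(xs))
        except Exception as e: print(th,e)
s=robot.observe(); print(s["time_s"],s["ee_pos"],s["orientation"])
E
```

```text
scene {'fx': 422.6956112050882, 'fy': 422.6956112050882, 'cx': 256.1970326861967, 'cy': 187.25353608225365, 'R': array([[-1.36012253e-01,  9.90706916e-01, -6.88849488e-04],
       [ 6.14094994e-01,  8.37622617e-02, -7.84774631e-01],
       [-7.77423955e-01, -1.07161985e-01, -6.19780851e-01]]), 't': array([ 0.04954135, -0.28795445,  1.61321067])}
pull_ring 0.71 [217. 161. 238. 170.] 227.8 166.6 148
pull_ring 0.63 [194. 173. 225. 189.] 211.6 180.8 188
ring_bowl 0.72 [255. 183. 287. 211.] 272.0 194.9 592
coin_tray 0.75 [194. 172. 226. 188.] 211.3 180.9 204
coin_tray 0.43 [ 74. 143. 353. 318.] 219.3 243.5 25828
led_arm 0.97 [218. 142. 251. 210.] 233.4 175.1 878
pivot 0.68 [ 76. 147. 352. 316.] 219.6 243.8 25226
station 0.56 [ 78. 142. 357. 320.] 219.4 243.8 25279
top {'fx': 434.18750868751334, 'fy': 434.18750868751334, 'cx': 254.28979582969995, 'cy': 193.81938326576272, 'R': array([[ 0.01074905, -0.9997515 , -0.0195296 ],
       [-0.99450806, -0.0086552 , -0.10430152],
       [ 0.10410657,  0.02054349, -0.99435395]]), 't': array([0.02613535, 0.62349388, 1.14418433])}
pull_ring 0.55 [267. 168. 297. 184.] 278.6 174.9 211
pull_ring 0.2 [268. 170. 292. 188.] 279.7 177.8 112
ring_bowl 0.75 [227. 210. 264. 250.] 243.9 227.0 1040
ring_bowl 0.59 [281. 212. 326. 258.] 302.8 236.0 1325
coin_tray 0.72 [279. 212. 326. 258.] 302.6 235.6 1263
led_arm 0.83 [262. 135. 294. 260.] 276.7 196.1 1755
pivot 0.9 [161.  97. 413. 260.] 282.4 143.2 14113
station 0.84 [157.  98. 413. 265.] 282.6 143.3 14218
0.7 [ 0.17608597 -0.5210411   0.21862829] [ 9.86757604e-01  1.62201818e-01  1.19271688e-05 -5.53472836e-06]
```

View pics/scene0.png

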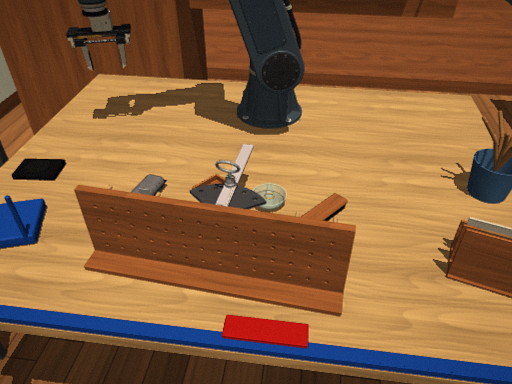

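View pics/top0.png

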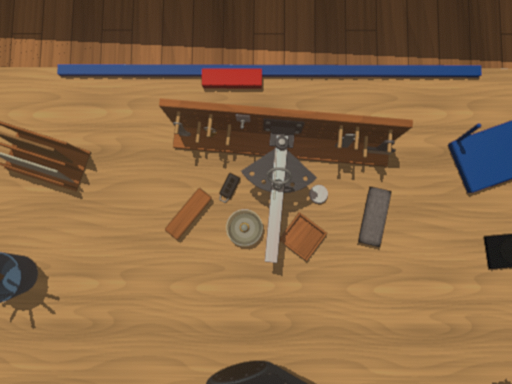

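The scene view is from behind the board. In the top view the pivot is at (282,141), the arm end at (272,262), the ring at (280,178), the bowl at (244,228) and the tray at (303,236). The bowl is therefore on world +y (left).

```bash
python3 - <<'E'
from h import *
im=robot.grab_frame("top"); c=robot.get_calibration("top")
r=[q for q in robot.regions_of("top","led_arm")][0]["pixels"]
for rw in range(130,265,8):
    xs=np.nonzero(r[rw])[0]; print(rw,xs.min() if len(xs) else 0,xs.max() if len(xs) else 0,end="; ")
print()
for uv,z in [((282,138),.156),((271.5,261),.136),((244,228),.034),((160,101),.204),((411,122),.204),((280,178),.199)]: print(uv,onplane(c,uv,z).round(4))
r=robot.regions_of("top","ring_bowl")[0]; print(r["rect"])
cv2.imwrite("pics/crop.png",cv2.cvtColor(cv2.resize(im[95:275,180:360],None,fx=3.3,fy=3.3,interpolation=cv2.INTER_CUBIC),cv2.COLOR_RGB2BGR))
cs=robot.get_calibration("scene"); s=robot.grab_frame("scene")
cv2.imwrite("pics/crops.png",cv2.cvtColor(cv2.resize(s[135:225,180:300],None,fx=6,fy=6,interpolation=cv2.INTER_CUBIC),cv2.COLOR_RGB2BGR))
E
```

```text
130 0 0; 138 276 287; 146 275 287; 154 274 286; 162 273 286; 170 270 288; 178 269 291; 186 272 284; 194 271 282; 202 270 282; 210 269 282; 218 269 280; 226 268 280; 234 266 280; 242 266 279; 250 266 278; 258 265 277; 
(282, 138) [ 0.7487 -0.0369  0.156 ]
(271.5, 261) [ 0.4486 -0.0135  0.136 ]
(244, 228) [0.5305 0.0588 0.034 ]
(160, 101) [0.8253 0.2553 0.204 ]
(411, 122) [ 0.7773 -0.336   0.204 ]
(280, 178) [ 0.6434 -0.0308  0.199 ]
[225.3, 211.7, 261.4, 246.5]
```

View pics/crop.png

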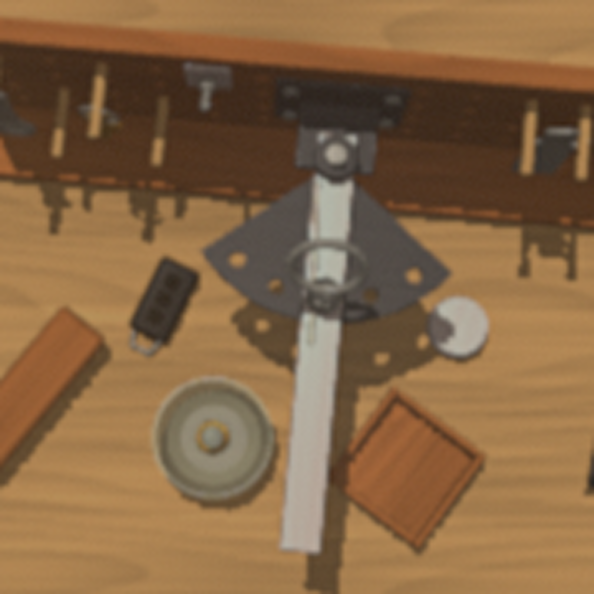

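View pics/crops.png

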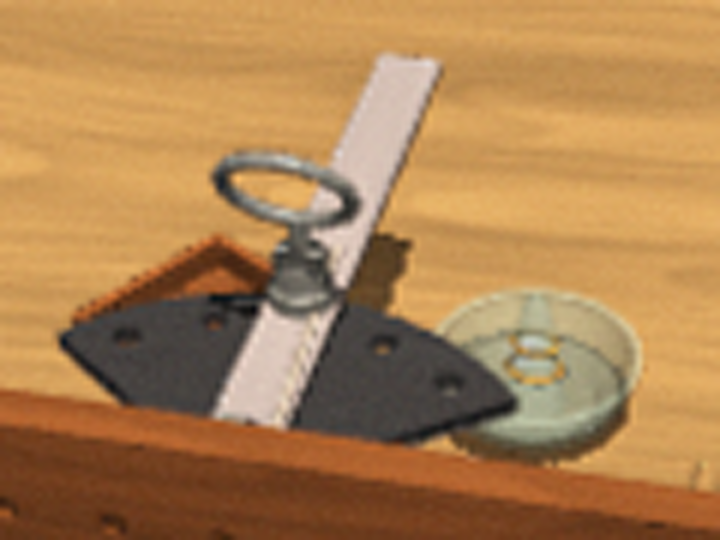

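Top crop: pivot cap at (281.8,141.4), arm end at (271.2,262), ring centre near (279.4,177). The bowl is on +y, so the swing is positive. I'll plan with the lower finger through the ring and the tool tilted 30° down along the ring axis.

```bash
cat >> h.py <<'E'
c0=robot.get_calibration("top")
P=onplane(c0,(281.8,141.4),.156); Eend=onplane(c0,(271.2,262),.136)
a0=(P-Eend)[:2]; a0=a0/np.linalg.norm(a0); P=P.copy(); P[2]=.124
def frame(th=0.,tilt=30.):
    """tool rotation and ring centre for led angle th; tilt below horizontal"""
    q=Ro.from_rotvec([0,0,-th]); a=q.apply([*a0,0]); t=np.radians(tilt)
    d=np.cos(t)*a-np.array([0,0,np.sin(t)]); u=np.sin(t)*a+np.array([0,0,np.cos(t)])
    R=np.column_stack([np.cross(u,d),u,d]); ring=P-.092*a; ring[2]=.199
    return R,ring,u,d
def plan(waypts,cur=None,n=None):
    s=robot.observe(); p=np.array(s["ee_pos"]);R=Ro.from_quat(s["orientation"])
    if cur: p,R=cur
    for (pt,Rt,k) in waypts:
        Rt=Ro.from_matrix(Rt); rv=(R.inv()*Rt).as_rotvec()/k; step=(pt-p)/k
        for i in range(k):
            print("lin",np.round(R.inv().apply(step)*1e3,0).tolist(),"rot",np.round(np.degrees(rv),1).tolist())
            p=p+step;R=R*Ro.from_rotvec(rv)
def st():
    s=robot.observe(); print(round(s["time_s"],2),"p",np.round(s["ee_pos"],4),"q",np.round(s["qpos"],2),"F",np.round(s["force"],1),"M",np.round(s["moment"],2))
    return s
E
python3 - <<'E'
from h import *
print(P,Eend,a0,np.linalg.norm((P-Eend)[:2]),np.degrees(np.arctan2(a0[1],a0[0])))
R,ring,u,d=frame(); pre=ring+.055*u-.11*d; print(ring,pre)
plan([(pre+[0,0,.03],R,15)])
E
```

```text
[ 0.7402267  -0.03646618  0.124     ] [ 0.44618137 -0.01282211  0.136     ] [ 0.99678274 -0.08015092] 0.29499439994332605 -4.597240586692666
[ 0.64852269 -0.02909229  0.199     ] [ 0.5809779  -0.02366104  0.3016314 ]
lin [36.0, -23.0, -8.0] rot [-3.5, 2.3, -4.0]
lin [38.0, -20.0, -7.0] rot [-3.5, 2.3, -4.0]
lin [40.0, -17.0, -7.0] rot [-3.5, 2.3, -4.0]
lin [41.0, -13.0, -6.0] rot [-3.5, 2.3, -4.0]
lin [42.0, -10.0, -5.0] rot [-3.5, 2.3, -4.0]
lin [43.0, -7.0, -4.0] rot [-3.5, 2.3, -4.0]
lin [43.0, -4.0, -3.0] rot [-3.5, 2.3, -4.0]
lin [43.0, -0.0, -1.0] rot [-3.5, 2.3, -4.0]
lin [43.0, 3.0, 1.0] rot [-3.5, 2.3, -4.0]
lin [43.0, 5.0, 3.0] rot [-3.5, 2.3, -4.0]
lin [42.0, 8.0, 5.0] rot [-3.5, 2.3, -4.0]
lin [41.0, 11.0, 7.0] rot [-3.5, 2.3, -4.0]
lin [40.0, 13.0, 10.0] rot [-3.5, 2.3, -4.0]
lin [39.0, 15.0, 12.0] rot [-3.5, 2.3, -4.0]
lin [37.0, 17.0, 15.0] rot [-3.5, 2.3, -4.0]
```

{"api": "apply_moves", "payload": {"linear": [[36, -23, -10], [38, -20, -10], [40, -17, -9], [41, -13, -8], [42, -10, -7]], "delta_rot": [[-3.5, 2.3, -4], [-3.5, 2.3, -4], [-3.5, 2.3, -4], [-3.5, 2.3, -4], [-3.5, 2.3, -4]], "claw": [93, 93, 93, 93, 93]}}

```text
time_s: 1.52
ee_pos: [0.3109, -0.3527, 0.2676]
orientation: [0.927, 0.328, 0.123, 0.134]
force: [0.3, 0.6, -0.1]
gripper_width: 0.093
grasp_force: 0.0
```

{"api": "apply_moves", "payload": {"linear": [[43, -7, -5], [43, -4, -3], [43, 0, -1], [43, 3, 1], [43, 5, 3]], "delta_rot": [[-3.5, 2.3, -4], [-3.5, 2.3, -4], [-3.5, 2.3, -4], [-3.5, 2.3, -4], [-3.5, 2.3, -4]], "claw": [93, 93, 93, 93, 93]}}

```text
time_s: 2.15
ee_pos: [0.4457, -0.1874, 0.3061]
orientation: [0.808, 0.473, 0.238, 0.259]
force: [0.8, 0.1, 0.8]
gripper_width: 0.0932
grasp_force: 0.0
```

```bash
python3 - <<'E'
from h import *
st()
R,ring,u,d=frame(); pre=ring+.055*u-.11*d
plan([(pre+[0,0,.02],R,5),(pre,R,1)])
E
```

```text
2.15 p [ 0.4457 -0.1874  0.3061] q [-0.61 -0.16  2.18  0.46  0.48 -0.44] F [0.8 0.1 0.8] M [0.02 0.23 0.04]
lin [41.0, 6.0, 8.0] rot [-3.5, 2.3, -4.0]
lin [41.0, 8.0, 10.0] rot [-3.5, 2.3, -4.0]
lin [39.0, 10.0, 13.0] rot [-3.5, 2.3, -4.0]
lin [38.0, 12.0, 15.0] rot [-3.5, 2.3, -4.0]
lin [37.0, 13.0, 17.0] rot [-3.5, 2.3, -4.0]
lin [-0.0, -17.0, 10.0] rot [0.0, 0.0, -0.0]
```

```bash
python3 - <<'E'
from h import *
s=st()
from scipy.optimize import least_squares
def fk(q,k):
    a1,d1,a2,a3,d4,d6=k
    Rz=lambda t:Ro.from_rotvec([0,0,t]).as_matrix();Ry=lambda t:Ro.from_rotvec([0,t,0]).as_matrix()
    R=Rz(q[0]);p=R@[a1,0,d1]; R=R@Ry(q[1]);p=p+R@[0,0,a2];R=R@Ry(q[2]);p=p+R@[a3,0,d4];R=R@Rz(q[3])@Ry(q[4]);p=p+R@[0,0,d6]
    return p,R@Rz(q[5])
q0=[-1.33,.351,1.652,0,1.139,-.085];D=[(q0,[.176,-.521,.219]),(s["qpos"],s["ee_pos"])]
for q,p in D: print(fk(q,[0]*6)[1][:,2])
print(Ro.from_quat(s["orientation"]).as_matrix()[:,2])
f=lambda k:np.concatenate([fk(q,k)[0]-p for q,p in D]+[.02*(np.array(k)-[0,.35,.4,0,.4,.25])])
r=least_squares(f,[0,.35,.4,0,.4,.25]);print(r.x,r.fun[:6])
for tilt in(30,35,40,45,50):
    R,ring,u,d=frame(0,tilt)
    for off in(-.11,.02):
        T=ring+.055*u+off*d
        g=lambda q:np.concatenate([fk(q,r.x)[0]-T,.3*(fk(q,r.x)[1][:,2]-d)])
        w=least_squares(g,[0,0,2,0,.3,0]); print(tilt,off,w.x.round(2),np.abs(w.fun).max().round(4))
# route with tilt 45
R,ring,u,d=frame(0,45); pre=ring+.055*u-.11*d;print(pre)
plan([(pre+[0,0,.02],R,5),(pre,R,1)])
E
```

```text
2.15 p [ 0.4457 -0.1874  0.3061] q [-0.61 -0.16  2.18  0.46  0.48 -0.44] F [0.8 0.1 0.8] M [0.02 0.23 0.04]
[-9.71423616e-05  3.95593795e-04 -9.99999917e-01]
[ 0.6292715  -0.19302281 -0.75283436]
[ 0.6292715  -0.19302281 -0.75283436]
[-0.22737037  0.28814849  0.612834    0.01357324  0.62638154  0.38554974] [-0.04572418 -0.00952349 -0.01563144 -0.0126355  -0.02098891  0.01565618]
30 -0.11 [ 0.01 -0.    2.26  0.47 -0.18  0.  ] 0.0
30 0.02 [-0.02  0.25  2.1   0.21 -0.27  0.  ] 0.0
35 -0.11 [ 0.   -0.    2.19 -1.61  0.07  0.  ] 0.0
35 0.02 [-0.02  0.25  2.05  0.39 -0.13  0.  ] 0.0
40 -0.11 [-0.    0.01  2.11 -0.38  0.16  0.  ] 0.0
40 0.02 [-0.02  0.25  2.    1.95 -0.05  0.  ] 0.0
45 -0.11 [-0.01  0.04  2.03 -0.17  0.29  0.  ] 0.0
45 0.02 [-0.03  0.27  1.94 -0.25  0.15  0.  ] 0.0
50 -0.11 [-0.02  0.07  1.95 -0.1   0.42  0.  ] 0.0
50 0.02 [-0.03  0.29  1.88 -0.12  0.28  0.  ] 0.0
[ 0.60975693 -0.02597515  0.31567262]
lin [44.0, 11.0, 10.0] rot [-0.6, 1.8, -4.3]
lin [43.0, 14.0, 11.0] rot [-0.6, 1.8, -4.3]
lin [41.0, 17.0, 13.0] rot [-0.6, 1.8, -4.3]
lin [39.0, 20.0, 14.0] rot [-0.6, 1.8, -4.3]
lin [37.0, 23.0, 16.0] rot [-0.6, 1.8, -4.3]
lin [-0.0, -14.0, 14.0] rot [0.0, 0.0, 0.0]
```

```bash
cat >> h.py <<'E'
TI,YA=48.,np.radians(8)
def tgt(th,u_off,d_off,lift=0.):
    R=frame(YA,TI)[0]; ring=frame(th)[1]; return ring+u_off*R[:,1]+d_off*R[:,2]+np.array([0,0,lift]),R
E
python3 - <<'E'
from h import *
p,R=tgt(0,.055,-.1); print(p)
plan([(p+[0,0,.02],R,5),(p,R,1)])
E
```

```text
[ 0.62310945 -0.02341305  0.31011667]
lin [45.0, 12.0, 12.0] rot [-0.1, 0.6, -3.1]
lin [45.0, 14.0, 13.0] rot [-0.1, 0.6, -3.1]
lin [44.0, 17.0, 13.0] rot [-0.1, 0.6, -3.1]
lin [42.0, 19.0, 14.0] rot [-0.1, 0.6, -3.1]
lin [41.0, 21.0, 14.0] rot [-0.1, 0.6, -3.1]
lin [-0.0, -13.0, 15.0] rot [0.0, 0.0, -0.0]
```

{"api": "apply_moves", "payload": {"linear": [[45, 12, 12], [45, 14, 13], [44, 17, 13], [42, 19, 14], [41, 21, 14]], "delta_rot": [[0, 0.6, -3.1], [0, 0.6, -3.1], [0, 0.6, -3.1], [0, 0.6, -3.1], [0, 0.6, -3.1]], "claw": [93, 93, 93, 93, 93]}}

```text
time_s: 2.78
ee_pos: [0.6228, -0.0231, 0.3292]
orientation: [0.731, 0.584, 0.221, 0.275]
force: [0.0, -0.0, 0.9]
gripper_width: 0.0929
grasp_force: 0.0
```

```bash
python3 - <<'E'
from h import *
st()
p,R=tgt(0,.055,-.06)
plan([(p,R,2)])
save("wrist","pics/w1.png"); c=robot.get_calibration("wrist")
_,ring,_,_=frame(); print("ring pred",proj(c,ring))
for r in robot.regions_of("wrist","pull_ring")[:2]: print(r["p"],r["rect"])
E
```

```text
2.77 p [ 0.6228 -0.0231  0.3292] q [-0.07  0.11  1.86 -0.22  0.47  0.32] F [ 0.  -0.   0.9] M [-0.01  0.23 -0.01]
lin [-0.0, -6.0, 27.0] rot [-0.3, -0.0, -0.1]
lin [-0.0, -6.0, 27.0] rot [-0.3, -0.0, -0.1]
ring pred [171.33708277 193.66289238]
0.88 [144.1, 158.3, 207.6, 223.7]
0.44 [133.1, 157.2, 209.0, 222.8]
```

View pics/w1.png

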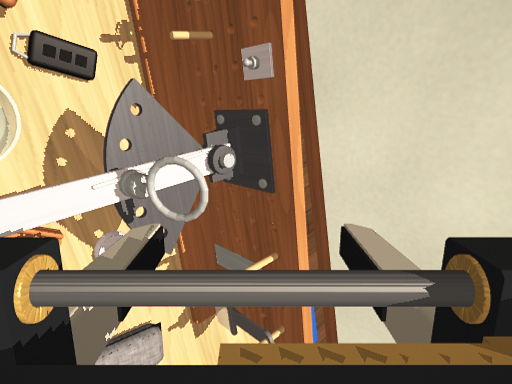

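The wrist view shows the ring centred near (177,190), against a prediction of (171,194). The lower (left) fingertip is at about (160,230). I'll refine the ring position from its mask and check the fingertip geometry.

```bash
python3 - <<'E'
from h import *
c=robot.get_calibration("wrist"); im=robot.grab_frame("wrist")
m=robot.regions_of("wrist","pull_ring")[0]; ys,xs=np.nonzero(m["pixels"]); print(m["p"],m["rect"],len(xs))
cn,_=cv2.findContours(m["pixels"].astype(np.uint8),cv2.RETR_EXTERNAL,cv2.CHAIN_APPROX_NONE)
e=cv2.fitEllipse(max(cn,key=len)); print(e)
R,ring,u,d=frame(); th=np.linspace(0,6.28,60)
def out(rg): # projected centreline ellipse
    pts=np.array([proj(c,rg+.0265*(np.cos(t)*R[:,0]+np.sin(t)*R[:,1])) for t in th]); return cv2.fitEllipse(pts.astype(np.float32))
print(out(ring)); new=onplane(c,np.array(e[0])+proj(c,ring)-np.array(out(ring)[0]),.199); print("ring",ring,"new",new,"diff arm frame",(new-ring)@np.array([*a0,0]),(new-ring)@np.array([-a0[1],a0[0],0]))
s=robot.observe(); T=Ro.from_quat(s["orientation"])
big=cv2.resize(im[120:320,60:260],None,fx=3,fy=3)
def dot(X,col):
    v=(proj(c,X)-[60,120])*3; cv2.circle(big,(int(v[0]),int(v[1])),3,col,-1)
for x in(-7.5,7.5):
    for y,col in((-46.5,(255,0,0)),(-64,(0,255,0))): dot(np.array(s["ee_pos"])+T.apply([x/1e3,y/1e3,0]),col)
for t in th: dot(new+.0265*(np.cos(t)*R[:,0]+np.sin(t)*R[:,1]),(255,0,255))
cv2.imwrite("pics/w1c.png",cv2.cvtColor(big,cv2.COLOR_RGB2BGR))
E
```

```text
Traceback (most recent call last):
IndexError: list index out of range
```

Detection missed; move closer and retry.

{"api": "apply_moves", "payload": {"linear": [[0, -6, 20], [0, -6, 20]], "delta_rot": [[0, 0, 0], [0, 0, 0]], "claw": [93, 93]}}

```text
time_s: 3.22
ee_pos: [0.6381, -0.0293, 0.2907]
orientation: [0.732, 0.583, 0.221, 0.275]
force: [-0.0, -1.0, 0.2]
gripper_width: 0.0932
grasp_force: 0.0
```

```bash
cat > meas.py <<'E'
from h import *
def meas(f,th0=0.):
    s=st(); c=robot.get_calibration("wrist")
    for _ in range(4):
        im=robot.grab_frame("wrist"); rs=robot.regions_of("wrist","pull_ring")
        if rs: break
    m=rs[0]; print(m["p"],m["rect"])
    cn,_=cv2.findContours(m["pixels"].astype(np.uint8),cv2.RETR_EXTERNAL,cv2.CHAIN_APPROX_NONE)
    e=cv2.fitEllipse(max(cn,key=len)); print(e)
    R,ring,u,d=frame(th0); th=np.linspace(0,6.28,60)
    def out(rg):
        pts=np.array([proj(c,rg+.030*(np.cos(t)*R[:,0]+np.sin(t)*R[:,1])) for t in th]); return cv2.fitEllipse(pts.astype(np.float32))
    o=out(ring); print(o); new=onplane(c,np.array(e[0])+proj(c,ring)-np.array(o[0]),.199)
    print("ring",ring,"new",new,"d_along,d_side",((new-ring)@np.array([*a0,0])).round(4),((new-ring)@np.array([-a0[1],a0[0],0])).round(4))
    T=Ro.from_quat(s["orientation"]); big=cv2.resize(im[100:320,60:320],None,fx=2.7,fy=2.7)
    def dot(X,col):
        v=(proj(c,X)-[60,100])*2.7; cv2.circle(big,(int(v[0]),int(v[1])),3,col,-1)
    for x in(-7.5,7.5):
        for y,col in((-46.5,(255,0,0)),(-64,(0,255,0))): dot(np.array(s["ee_pos"])+T.apply([x/1e3,y/1e3,0]),col)
    for t in th: dot(new+.0265*(np.cos(t)*R[:,0]+np.sin(t)*R[:,1]),(255,0,255))
    cv2.imwrite(f,cv2.cvtColor(big,cv2.COLOR_RGB2BGR))
E
python3 -c "
from meas import *
meas('pics/w2.png')"
```

```text
3.23 p [ 0.6381 -0.0293  0.2907] q [-0.08  0.18  1.87 -0.25  0.38  0.35] F [-0.  -1.   0.2] M [0.01 0.26 0.03]
0.84 [146.1, 161.5, 217.8, 236.7]
((182.81121826171875, 196.9330596923828), (66.1177978515625, 79.49578857421875), 141.98548889160156)
((181.17709350585938, 196.92791748046875), (65.4771499633789, 81.32626342773438), 141.7096710205078)
ring [ 0.64852269 -0.02909229  0.199     ] new [ 0.64979739 -0.0296231   0.199     ] d_along,d_side 0.0013 -0.0004
```

View pics/w2.png

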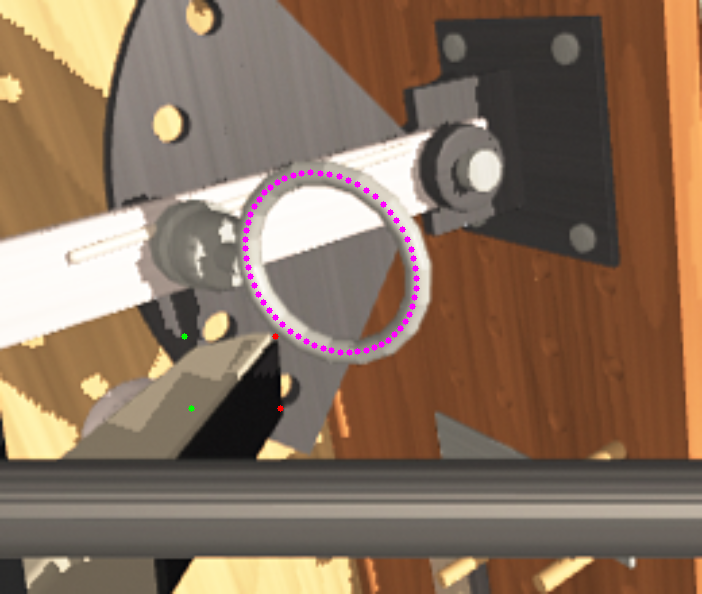

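The wrist view confirms the ring: the magenta fit lies on it, within 1.3 mm of the prediction. The fingertip is beside the ring, at the red dots (276,336)–(280,408). Next I'll plan the insertion.

```bash
echo 'P=P+.0008*np.array([*a0,0])' >> h.py; python3 - <<'E'
from h import *
p1,R=tgt(0,.0525,-.03); p2,_=tgt(0,.0525,.018)
plan([(p1,R,2),(p2,R,3)])
E
```

```text
lin [1.0, 1.0, 22.0] rot [-0.4, 0.0, -0.2]
lin [1.0, 1.0, 22.0] rot [-0.4, 0.0, -0.2]
lin [0.0, 0.0, 16.0] rot [0.0, -0.0, 0.0]
lin [0.0, 0.0, 16.0] rot [0.0, -0.0, 0.0]
lin [0.0, 0.0, 16.0] rot [0.0, -0.0, 0.0]
```

{"api": "apply_moves", "payload": {"linear": [[1, 1, 22], [1, 1, 22]], "delta_rot": [[-0.4, 0, -0.2], [-0.4, 0, -0.2]], "claw": [93, 93]}}

```text
time_s: 3.58
ee_pos: [0.6691, -0.0339, 0.2603]
orientation: [0.728, 0.584, 0.225, 0.281]
force: [0.2, 1.0, 0.5]
gripper_width: 0.0931
grasp_force: 0.0
```

```bash
python3 -c "
from meas import *
meas('pics/w3.png')
p2,R=tgt(0,.0525,.018)
plan([(p2,R,3)])"
```

```text
3.58 p [ 0.6691 -0.0339  0.2603] q [-0.08  0.27  1.84 -0.31  0.31  0.4 ] F [0.2 1.  0.5] M [ 0.05  0.21 -0.02]
0.9 [122.2, 171.7, 207.0, 265.2]
((162.98265075683594, 216.881591796875), (71.71380615234375, 89.3442611694336), 139.00521850585938)
((161.9045867919922, 216.82276916503906), (75.99371337890625, 97.87694549560547), 139.3662872314453)
ring [ 0.64932011 -0.02915641  0.199     ] new [ 0.64997547 -0.02949967  0.199     ] d_along,d_side 0.0007 -0.0003
lin [0.0, -1.0, 16.0] rot [0.0, 0.0, 0.0]
lin [0.0, -1.0, 16.0] rot [0.0, 0.0, 0.0]
lin [0.0, -1.0, 16.0] rot [0.0, 0.0, 0.0]
```

View pics/w3.png

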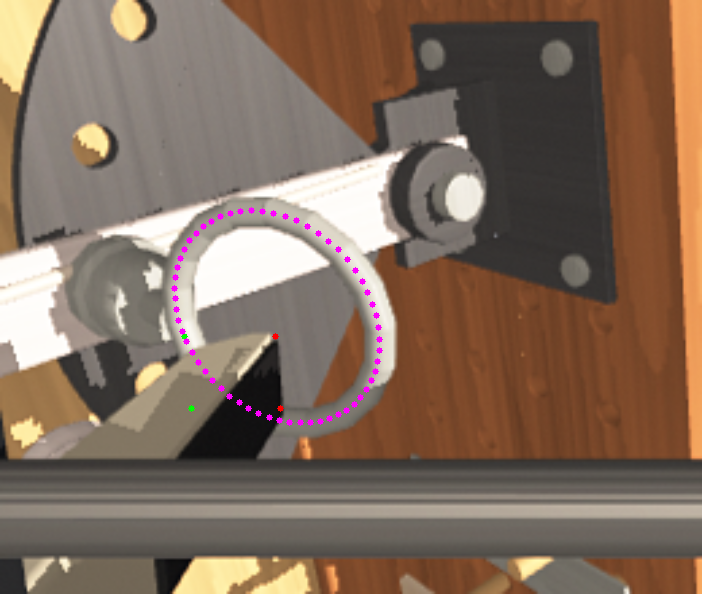

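The fingertip in the image at (276,336)–(280,408) is converging on the ring opening, as planned. Next I insert it.

{"api": "apply_moves", "payload": {"linear": [[0, -1, 16], [0, -1, 16], [0, -1, 16]], "delta_rot": [[0, 0, 0], [0, 0, 0], [0, 0, 0]], "claw": [93, 93, 93]}}

```text
time_s: 4.05
ee_pos: [0.6989, -0.0398, 0.221]
orientation: [0.728, 0.584, 0.224, 0.281]
force: [0.3, -0.9, 0.5]
gripper_width: 0.0928
grasp_force: 0.0
```

```bash
python3 -c "
from meas import *
meas('pics/w4.png')
R=frame(YA,TI)[0]; p=np.array(robot.observe()['ee_pos'])
c,_=tgt(0,0,0); print('rel ring (tool mm)',R.T@(p-c)*1e3)
print('1mm up in tool',R.T@[0,0,1])"
```

```text
4.05 p [ 0.6989 -0.0398  0.221 ] q [-0.09  0.38  1.8  -0.37  0.24  0.46] F [ 0.3 -0.9  0.5] M [0.03 0.25 0.01]
0.61 [89.2, 193.9, 200.8, 274.1]
((143.16624450683594, 243.65945434570312), (83.27962493896484, 109.30265045166016), 123.65486145019531)
((143.42198181152344, 248.9910125732422), (92.82177734375, 127.16523742675781), 136.96295166015625)
ring [ 0.64932011 -0.02915641  0.199     ] new [ 0.64998853 -0.0265506   0.199     ] d_along,d_side 0.0005 0.0027
rel ring (tool mm) [ 0.2851445  51.25361542 18.28437394]
1mm up in tool [ 0.          0.66913061 -0.74314483]
```

View pics/w4.png

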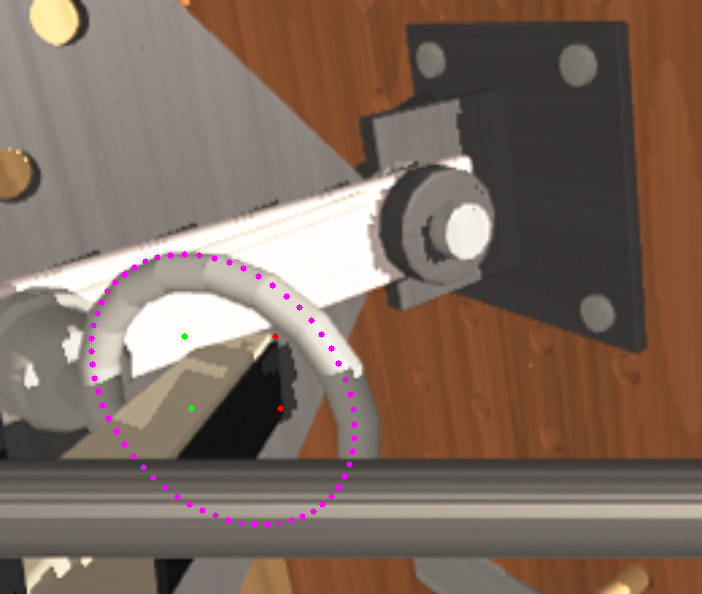

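The finger is through the ring (tip past the ring plane, no contact force). Next, take up the slack along tool +y.

{"api": "apply_moves", "payload": {"linear": [[0, 6, 0], [0, 6, 0], [0, 0, 0]], "delta_rot": [[0, 0, 0], [0, 0, 0], [0, 0, 0]], "claw": [93, 93, 93]}}

```text
time_s: 4.53
ee_pos: [0.7075, -0.0416, 0.2309]
orientation: [0.728, 0.584, 0.225, 0.281]
force: [-0.4, -0.3, 0.1]
gripper_width: 0.0931
grasp_force: 0.0
```

{"api": "apply_moves", "payload": {"linear": [[0, 2, 0], [0, 1, 0], [0, 0, 0]], "delta_rot": [[0, 0, 0], [0, 0, 0], [0, 0, 0]], "claw": [93, 93, 93]}}

```text
time_s: 4.9
ee_pos: [0.7091, -0.042, 0.2317]
orientation: [0.728, 0.584, 0.224, 0.281]
force: [0.5, 0.5, 0.4]
gripper_width: 0.0926
grasp_force: 0.0
```

{"api": "apply_moves", "payload": {"linear": [[0, 2, -2], [0, 0, 0]], "delta_rot": [[0, 0, 0], [0, 0, 0]], "claw": [93, 93]}}

```text
time_s: 5.15
ee_pos: [0.7087, -0.042, 0.2337]
orientation: [0.728, 0.584, 0.224, 0.28]
force: [-1.6, 0.8, -3.9]
gripper_width: 0.0932
grasp_force: 2.3
```

{"api": "apply_moves", "payload": {"linear": [[0, 2.7, -3], [0, 2.7, -3], [0, 2.7, -3], [0, 2.7, -3], [0, 0, 0]], "delta_rot": [[0, 0, 0], [0, 0, 0], [0, 0, 0], [0, 0, 0], [0, 0, 0]], "claw": [93, 93, 93, 93, 93]}}

```text
time_s: 5.78
ee_pos: [0.7088, -0.042, 0.2505]
orientation: [0.728, 0.584, 0.224, 0.28]
force: [-4.8, 0.6, -8.3]
gripper_width: 0.093
grasp_force: 4.6
```

```bash
python3 -c "
from meas import *
s=st(); p=np.array(s['ee_pos']); Rm=Ro.from_quat(s['orientation'])
# swing: rotate TCP position about pivot by -th, orientation fixed
def rot(th): 
    v=Ro.from_rotvec([0,0,-th]).apply(p-P); return P+v
ths=np.linspace(0,.349,8)
print(P)
for th in(.349,): print(rot(th))
print('fixed-orientation, ring translation:')
f=lambda th: Rm.inv().apply(frame(th)[1]-frame(0)[1])*1e3
for i in range(7): print((f(ths[i+1])-f(ths[i])).round(1))
print(f(.349))"
```

```text
5.78 p [ 0.7088 -0.042   0.2505] q [-0.09  0.36  1.75 -0.28  0.32  0.36] F [-4.8  0.6 -8.3] M [0.22 1.64 0.03]
[ 0.74102412 -0.0365303   0.124     ]
[ 0.7088371  -0.03067615  0.25046648]
fixed-orientation, ring translation:
[ 4.6 -0.4 -0.4]
[ 4.6 -0.2 -0.2]
[ 4.6 -0.  -0. ]
[4.6 0.1 0.1]
[4.6 0.3 0.3]
[4.5 0.5 0.4]
[4.5 0.6 0.6]
[31.92445574  0.88930059  0.73509503]
```

{"api": "apply_moves", "payload": {"linear": [[3.9, -0.3, -0.3], [3.9, -0.2, -0.2], [3.9, 0, 0], [3.9, 0.1, 0.1], [3.9, 0.3, 0.3]], "delta_rot": [[0, 0, 0], [0, 0, 0], [0, 0, 0], [0, 0, 0], [0, 0, 0]], "claw": [93, 93, 93, 93, 93]}}

```text
time_s: 6.4
ee_pos: [0.7114, -0.0228, 0.2487]
orientation: [0.729, 0.585, 0.222, 0.279]
force: [-14.9, 1.5, -7.5]
gripper_width: 0.0932
grasp_force: 8.0
```

{"api": "apply_moves", "payload": {"linear": [[3.9, 0.4, 0.4], [3.9, 0.5, 0.5], [0, 0, 0]], "delta_rot": [[0, 0, 0], [0, 0, 0], [0, 0, 0]], "claw": [93, 93, 93]}}

```text
time_s: 6.78
ee_pos: [0.7139, -0.0148, 0.248]
orientation: [0.729, 0.585, 0.222, 0.278]
force: [-16.5, 6.5, -7.1]
gripper_width: 0.093
grasp_force: 9.6
```

```bash
cat > ang.py <<'E'
from h import *
def ang():
    st(); c=robot.get_calibration("top")
    for _ in range(3):
        im=robot.grab_frame("top"); rs=robot.regions_of("top","led_arm")
        if rs: break
    ys,xs=np.nonzero(rs[0]["pixels"]); pts=np.array([onplane(c,(x,y),.136)[:2] for x,y in zip(xs,ys)])
    r=np.linalg.norm(pts-P[:2],axis=1); k=(r>.13)&(r<.29); v=pts[k]-P[:2]
    a=np.unwrap(np.arctan2(v[:,1],v[:,0]),period=2*np.pi)%(2*np.pi); ref=np.arctan2(-a0[1],-a0[0])%(2*np.pi)
    print("p",rs[0]["p"],"led angle",-(np.mean(a)-ref).round(4),-(np.median(a)-ref).round(4),k.sum())
    return im
E
python3 -c "
from ang import *
im=ang(); cv2.imwrite('pics/t2.png',cv2.cvtColor(cv2.resize(im[95:275,160:380],None,fx=3,fy=3,interpolation=cv2.INTER_CUBIC),cv2.COLOR_RGB2BGR))"
```

```text
6.78 p [ 0.7139 -0.0148  0.248 ] q [-0.04  0.37  1.73 -0.37  0.34  0.49] F [-16.5   6.5  -7.1] M [1.14 3.4  0.04]
p 0.73 led angle 0.7923 0.7906 274
```

View pics/t2.png

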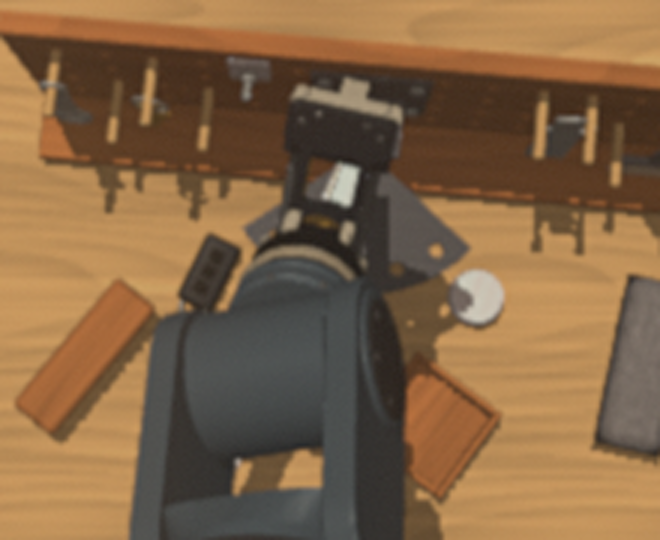

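The top view is blocked by the robot arm, so I'll measure the LED arm's angle from the scene camera numerically, and raise the pin a little for margin.

{"api": "apply_moves", "payload": {"linear": [[0, 1.4, -1.5], [0, 1.4, -1.5], [0, 0, 0]], "delta_rot": [[0, 0, 0], [0, 0, 0], [0, 0, 0]], "claw": [93, 93, 93]}}

```text
time_s: 7.45
ee_pos: [0.7139, -0.015, 0.2521]
orientation: [0.729, 0.585, 0.222, 0.278]
force: [-16.7, 6.3, -8.6]
gripper_width: 0.0929
grasp_force: 9.8
```

```bash
cat > ang2.py <<'E'
from h import *
def axis(mask,c):
    ys,xs=np.nonzero(mask); pts=np.array([onplane(c,(x,y),.136)[:2] for x,y in zip(xs,ys)])-P[:2]
    return pts
def ang_img(im,c):
    """fit th: bright bar pixels in the outer arm"""
    best=[]
    g=im.astype(int); white=((g.min(2)>135)&(g.max(2)-g.min(2)<45))
    for th in np.arange(-.1,.6,.004):
        a=Ro.from_rotvec([0,0,-th]).apply([*a0,0])[:2]; n=np.array([-a[1],a[0]]); sc=0;k=0
        for r in np.arange(.16,.29,.006):
            for o in (-.012,-.006,0,.006,.012,-.024,-.02,.02,.024):
                X=np.array([*(P[:2]-r*a+o*n),.136]); v=proj(c,X).round().astype(int)
                w=white[v[1],v[0]]; sc+= w if abs(o)<.015 else -w
        best.append((sc,th))
    m=max(b[0] for b in best); t=[b[1] for b in best if b[0]>=m-2]
    return m,np.mean(t).round(4)
E
python3 - <<'E'
from ang2 import *
c=robot.get_calibration("scene"); st()
im0=cv2.cvtColor(cv2.imread("pics/scene0.png"),cv2.COLOR_BGR2RGB); print("ref",ang_img(im0,c))
im=robot.grab_frame("scene"); print("now",ang_img(im,c))
for r in robot.regions_of("scene","led_arm")[:2]: print(r["p"],r["rect"])
cv2.imwrite("pics/s2.png",cv2.cvtColor(cv2.resize(im[120:225,170:320],None,fx=5,fy=5,interpolation=cv2.INTER_CUBIC),cv2.COLOR_RGB2BGR))
E
```

```text
7.45 p [ 0.7139 -0.015   0.2521] q [-0.04  0.36  1.73 -0.36  0.35  0.48] F [-16.7   6.3  -8.6] M [1.17 3.45 0.02]Traceback (most recent call last):
  File "<stdin>", line 3, in <module>
  File "ang2.py", line 14, in ang_img
    w=white[v[1],v[0]]; sc+= w if abs(o)<.015 else -w
                                                   ^^
TypeError: The numpy boolean negative, the `-` operator, is not supported, use the `~` operator or the logical_not function instead.
```

```bash
sed -i 's/w=white\[v\[1\],v\[0\]\]/w=int(white[v[1],v[0]])/' ang2.py; python3 - <<'E'
from ang2 import *
c=robot.get_calibration("scene"); st()
im0=cv2.cvtColor(cv2.imread("pics/scene0.png"),cv2.COLOR_BGR2RGB); print("ref",ang_img(im0,c))
im=robot.grab_frame("scene"); print("now",ang_img(im,c))
for r in robot.regions_of("scene","led_arm")[:2]: print(r["p"],r["rect"])
im=robot.grab_frame("wrist"); c=robot.get_calibration("wrist")
print("wrist",[ (r["p"],r["rect"]) for r in robot.regions_of("wrist","led_arm")[:2]])
cv2.imwrite("pics/w5.png",cv2.cvtColor(im,cv2.COLOR_RGB2BGR))
# wrist: score arm edges for theta using radii visible 0.02..0.07 (top z .136) 
g=im.astype(int); white=((g.min(2)>150)&(g.max(2)-g.min(2)<40))
for th in np.arange(.2,.42,.02):
    a=Ro.from_rotvec([0,0,-th]).apply([*a0,0])[:2]; n=np.array([-a[1],a[0]]); row=[]
    for o in np.arange(-.025,.026,.005):
        k=0
        for r in np.arange(.03,.075,.005):
            v=proj(c,[*(P[:2]-r*a+o*n),.136]).round().astype(int)
            if 0<=v[0]<512 and 0<=v[1]<260: k+=int(white[v[1],v[0]])
        row.append(k)
    print(th.round(2),row)
E
```

```text
7.45 p [ 0.7139 -0.015   0.2521] q [-0.04  0.36  1.73 -0.36  0.35  0.48] F [-16.7   6.3  -8.6] M [1.17 3.45 0.02]
ref (97, np.float64(0.006))
now (110, np.float64(0.34))
0.78 [224.3, 150.6, 282.8, 212.2]
wrist [(0.79, [0.2, 180.5, 211.5, 271.3])]
0.2 [0, 0, 1, 1, 8, 9, 8, 8, 8, 8, 3]
0.22 [0, 0, 1, 1, 8, 9, 9, 8, 7, 7, 1]
0.24 [0, 0, 0, 3, 8, 8, 9, 8, 5, 5, 0]
0.26 [0, 0, 0, 7, 8, 8, 9, 8, 6, 4, 0]
0.28 [0, 0, 1, 9, 8, 8, 8, 8, 8, 2, 0]
0.3 [0, 0, 0, 9, 8, 8, 8, 5, 9, 2, 0]
0.32 [0, 0, 0, 9, 9, 8, 8, 5, 9, 0, 0]
0.34 [0, 0, 3, 9, 9, 9, 8, 6, 6, 0, 0]
0.36 [0, 0, 7, 9, 9, 9, 8, 8, 4, 0, 0]
0.38 [0, 0, 8, 9, 9, 9, 5, 9, 1, 0, 0]
0.4 [0, 0, 8, 8, 8, 8, 5, 9, 0, 0, 0]
```

{"api": "apply_moves", "payload": {"linear": [[0.8, -1.4, 1.5], [0, -1.4, 1.5], [0, 0, 0]], "delta_rot": [[0, 0, 0], [0, 0, 0], [0, 0, 0]], "claw": [93, 93, 93]}}

```text
time_s: 8.02
ee_pos: [0.7142, -0.0143, 0.2481]
orientation: [0.729, 0.585, 0.222, 0.278]
force: [-16.7, 5.0, -7.2]
gripper_width: 0.0926
grasp_force: 8.8
```

```bash
python3 - <<'E'
from ang2 import *
c=robot.get_calibration("scene"); st(); im=robot.grab_frame("scene"); print("now",ang_img(im,c))
E
```

```text
8.03 p [ 0.7142 -0.0143  0.2481] q [-0.04  0.37  1.73 -0.37  0.34  0.49] F [-16.7   5.   -7.2] M [1.03 3.33 0.05]
now (110, np.float64(0.346))
```

{"api": "apply_moves", "payload": {"linear": [[0, -1.4, 1.5], [0, 0, 0]], "delta_rot": [[0, 0, 0], [0, 0, 0]], "claw": [93, 93]}}

```text
time_s: 8.32
ee_pos: [0.7142, -0.0143, 0.2461]
orientation: [0.729, 0.585, 0.222, 0.278]
force: [-16.6, 5.9, -7.8]
gripper_width: 0.0932
grasp_force: 8.7
```

{"api": "apply_moves", "payload": {"linear": [[0, -1.4, 1.5], [0, 0, 0]], "delta_rot": [[0, 0, 0], [0, 0, 0]], "claw": [93, 93]}}

```text
time_s: 8.57
ee_pos: [0.7142, -0.0143, 0.2441]
orientation: [0.729, 0.585, 0.222, 0.279]
force: [-17.3, 5.6, -6.9]
gripper_width: 0.0934
grasp_force: 8.6
```

{"api": "apply_moves", "payload": {"linear": [[0, -1.4, 1.5], [0, 0, 0]], "delta_rot": [[0, 0, 0], [0, 0, 0]], "claw": [93, 93]}}

```text
time_s: 8.82
ee_pos: [0.7142, -0.0143, 0.2422]
orientation: [0.729, 0.585, 0.222, 0.279]
force: [-16.8, 5.5, -6.6]
gripper_width: 0.0925
grasp_force: 8.5
```

{"api": "apply_moves", "payload": {"linear": [[0, -1.4, 1.5], [0, 0, 0]], "delta_rot": [[0, 0, 0], [0, 0, 0]], "claw": [93, 93]}}

```text
time_s: 9.07
ee_pos: [0.7142, -0.0143, 0.2402]
orientation: [0.729, 0.585, 0.222, 0.279]
force: [-17.1, 5.4, -6.4]
gripper_width: 0.0929
grasp_force: 8.4
```

{"api": "apply_moves", "payload": {"linear": [[0, -1.4, 1.5], [0, 0, 0]], "delta_rot": [[0, 0, 0], [0, 0, 0]], "claw": [93, 93]}}

```text
time_s: 9.32
ee_pos: [0.7142, -0.0143, 0.2383]
orientation: [0.729, 0.585, 0.222, 0.279]
force: [-17.0, 6.4, -5.7]
gripper_width: 0.0932
grasp_force: 8.3
```

The force keeps following the spring curve below 10 mm, so the pin is going into the hole. I'll keep lowering.

{"api": "apply_moves", "payload": {"linear": [[0, -1.4, 1.5], [0, 0, 0]], "delta_rot": [[0, 0, 0], [0, 0, 0]], "claw": [93, 93]}}

```text
time_s: 9.57
ee_pos: [0.7142, -0.0143, 0.2363]
orientation: [0.729, 0.585, 0.222, 0.279]
force: [-17.0, 5.5, -5.9]
gripper_width: 0.093
grasp_force: 8.3
```

{"api": "apply_moves", "payload": {"linear": [[0, -1.4, 1.5], [0, 0, 0]], "delta_rot": [[0, 0, 0], [0, 0, 0]], "claw": [93, 93]}}

```text
time_s: 9.82
ee_pos: [0.7142, -0.0143, 0.2343]
orientation: [0.729, 0.585, 0.223, 0.279]
force: [-16.8, 5.6, -4.6]
gripper_width: 0.0927
grasp_force: 8.2
```

{"api": "apply_moves", "payload": {"linear": [[0, -1.4, 1.5], [0, 0, 0]], "delta_rot": [[0, 0, 0], [0, 0, 0]], "claw": [93, 93]}}

```text
time_s: 10.07
ee_pos: [0.7149, -0.0142, 0.2331]
orientation: [0.728, 0.584, 0.223, 0.279]
force: [-13.4, 5.7, -5.1]
gripper_width: 0.0928
grasp_force: 7.0
```

{"api": "apply_moves", "payload": {"linear": [[0, -2, 0], [0, -2, 0], [0, 0, 0]], "delta_rot": [[0, 0, 0], [0, 0, 0], [0, 0, 0]], "claw": [93, 93, 93]}}

```text
time_s: 10.45
ee_pos: [0.7142, -0.0139, 0.233]
orientation: [0.727, 0.584, 0.226, 0.281]
force: [-1.8, 1.5, -0.8]
gripper_width: 0.0925
grasp_force: 1.3
```

```bash
python3 - <<'E'
from ang2 import *
s=st(); p=np.array(s["ee_pos"]); R=Ro.from_quat(s["orientation"]); 
for th in(.33,.349): print("rel ring home (tool mm)",R.inv().apply(p-frame(th)[1])*1e3)
c=robot.get_calibration("scene"); im=robot.grab_frame("scene"); print("now",ang_img(im,c))
E
```

```text
10.45 p [ 0.7142 -0.0139  0.233 ] q [-0.04  0.39  1.75 -0.43  0.29  0.55] F [-1.8  1.5 -0.8] M [0.38 0.48 0.1 ]
rel ring home (tool mm) [-1.31551031 66.69162544 14.69782452]
rel ring home (tool mm) [-3.02802017 66.43207745 14.46254408]
now (106, np.float64(0.34))
```

{"api": "apply_moves", "payload": {"linear": [[1, -4, 0], [1, -5, 0], [1, -5, 0], [0, 0, 0]], "delta_rot": [[0, 0, 0], [0, 0, 0], [0, 0, 0], [0, 0, 0]], "claw": [93, 93, 93, 93]}}

```text
time_s: 11.0
ee_pos: [0.7036, -0.0088, 0.2218]
orientation: [0.728, 0.584, 0.224, 0.28]
force: [0.2, 0.6, 0.1]
gripper_width: 0.0929
grasp_force: 0.0
```

```bash
python3 - <<'E'
from ang2 import *
s=st(); p=np.array(s["ee_pos"]); R=Ro.from_quat(s["orientation"]); 
print("rel ring home (tool mm)",R.inv().apply(p-frame(.349)[1])*1e3)
c=robot.get_calibration("scene"); im=robot.grab_frame("scene"); print("now",ang_img(im,c))
c=robot.get_calibration("wrist"); im=robot.grab_frame("wrist"); rs=robot.regions_of("wrist","pull_ring")
print([(r["p"],r["rect"]) for r in rs])
Rr,ring,_,_=frame(.349)
for lift in(0,.01):
    pts=np.array([proj(c,ring+[0,0,lift]+.030*(np.cos(t)*Rr[:,0]+np.sin(t)*Rr[:,1])) for t in np.linspace(0,6.28,60)]); print(lift,pts.min(0),pts.max(0))
E
```

```text
11.0 p [ 0.7036 -0.0088  0.2218] q [-0.03  0.39  1.79 -0.49  0.27  0.62] F [0.2 0.6 0.1] M [0.06 0.29 0.01]
rel ring home (tool mm) [-0.36665429 50.44409034 14.85222538]
now (103, np.float64(0.342))
[(0.92, [94.2, 190.1, 205.8, 313.5])]
0 [ 95.07531004 186.46186836] [202.71843417 309.89829454]
0.01 [101.92708326 189.96016219] [215.71001947 319.0939284 ]
```

The ring is at the home height and the finger is free of contact. Withdraw along the finger axis.

{"api": "apply_moves", "payload": {"linear": [[0, 0, -10], [0, 0, -15], [0, 0, -20], [0, 0, -30], [0, 0, -40]], "delta_rot": [[0, 0, 0], [0, 0, 0], [0, 0, 0], [0, 0, 0], [0, 0, 0]], "claw": [93, 93, 93, 93, 93]}}

```text
time_s: 11.78
ee_pos: [0.6273, 0.0081, 0.3085]
orientation: [0.728, 0.584, 0.224, 0.28]
force: [-0.7, -0.6, -0.3]
gripper_width: 0.0928
grasp_force: 0.0
```

{"api": "apply_moves", "payload": {"linear": [[-30, 15, -40], [-45, 10, -30], [-45, 0, -20], [-45, 0, -10], [-45, 0, -10]], "delta_rot": [[3, 0, 3], [3, 0, 3], [3, 0, 3], [3, 0, 3], [3, 0, 3]], "claw": [93, 93, 93, 93, 93]}}

```text
time_s: 12.4
ee_pos: [0.5159, -0.182, 0.3975]
orientation: [0.828, 0.509, 0.182, 0.152]
force: [0.7, -0.2, -0.9]
gripper_width: 0.0928
grasp_force: 0.0
```

{"api": "apply_moves", "payload": {"linear": [[-50, 0, -5], [-50, 0, -5], [-50, 0, -5], [0, 0, 0]], "delta_rot": [[3, 0, 3], [3, 0, 3], [3, 0, 3], [0, 0, 0]], "claw": [93, 93, 93, 93]}}

```text
time_s: 12.9
ee_pos: [0.4409, -0.3136, 0.3849]
orientation: [0.875, 0.453, 0.152, 0.072]
force: [0.4, 0.4, -0.9]
gripper_width: 0.093
grasp_force: 0.0
```

```bash
python3 - <<'E'
from ang2 import *
s=st(); c=robot.get_calibration("scene"); ims=robot.grab_frame("scene"); print("scene",ang_img(ims,c))
c=robot.get_calibration("top"); im=robot.grab_frame("top"); print("top",ang_img(im,c))
im0=cv2.cvtColor(cv2.imread("pics/top0.png"),cv2.COLOR_BGR2RGB); print("top ref",ang_img(im0,c))
A=cv2.resize(im[85:275,150:400],None,fx=2.4,fy=2.4,interpolation=cv2.INTER_CUBIC); 
B=cv2.resize(ims[135:225,170:300],(400,277),interpolation=cv2.INTER_CUBIC)
cv2.imwrite("pics/fin.png",cv2.cvtColor(A,cv2.COLOR_RGB2BGR))
# colour difference away from the LED arm: loose things unmoved?
d=np.abs(im.astype(int)-im0).max(2)>60
n,l,stt,ct=cv2.connectedComponentsWithStats(d.astype(np.uint8)); print([(stt[i].tolist()) for i in range(1,n) if stt[i,4]>15])
E
```

```text
12.9 p [ 0.4409 -0.3136  0.3849] q [-0.84  0.08  1.62  0.27  1.23 -0.29] F [ 0.4  0.4 -0.9] M [-0.08  0.16 -0.04]
scene (110, np.float64(0.344))
top (110, np.float64(0.34))
top ref (110, np.float64(0.008))
[[267, 146, 9, 21, 91], [278, 150, 9, 18, 89], [261, 166, 12, 13, 89], [273, 170, 12, 11, 94], [246, 182, 21, 30, 304], [260, 190, 28, 72, 1041], [242, 211, 13, 8, 74], [239, 222, 10, 11, 64], [228, 233, 14, 20, 152], [273, 243, 12, 32, 203], [373, 245, 139, 139, 11283], [239, 249, 16, 17, 159], [217, 361, 97, 23, 1359], [199, 376, 12, 8, 32]]
```

View pics/fin.png

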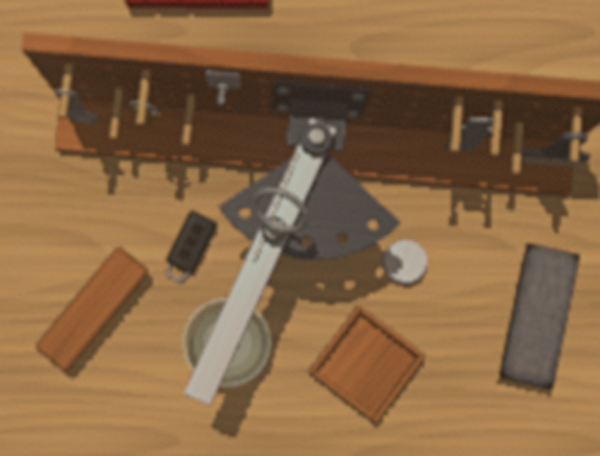

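```bash
python3 -c "
from workcell import robot
print(robot.job_done())"
```

```text
the job is handed in; nothing more can be done
None
```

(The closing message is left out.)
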